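Vent the bottle in the steriliser

TASK

Lift the loose lid off the steriliser pot by its knob and set it down flat in the middle of the green-edged mat, without dropping it, then let it go. Then screw the blue cap of the bottle in the pot clockwise until it bottoms out, back it off a quarter turn so that the bottle can vent, and finish with the gripper still holding the cap there: do not let go. Leave everything else on the bench where it is.

Things in the scene. Friction and masses are not known exactly. Their poses are not given: they have to be found in the camera images.
- pot: bench steriliser, fixed: white round base 232 mm across, small grey panel at its -x side, steel pot 208 mm outside, 200 inside. Origin: centre of its underside, on the bench, z up; rim 160 mm up. Two black loop handles reach 126 mm from the axis at +y and -y, 120 mm up. In it, on its axis, a glass bottle (58 mm across, shoulder below 114 mm up) is held fast and cannot turn.
- lid: loose round steel lid, 218 mm across, about 0.25 to 0.5 kg, on the pot at the start. Origin: centre of its underside, z up. Under its 4 mm plate a plug 184 mm across, 8 mm deep, sits inside the pot's rim; the plate's top is 12 mm above the origin. Set down, it rests flat on the plug.
- lid_knob (a point): centre of the lid's black cylindrical knob, 34 mm across, 28 mm tall, on a 14 mm stem on the lid's axis; the point is half-way up the knob, 40 mm above the lid's underside (origin). z up.
- mat: grey square mat with a green border, 240 x 240 mm, 4 mm thick, fixed. Origin: centre of its underside on the bench.
- cap_grip (a point): centre, half-way up, of the blue ribbed round cap on the bottle in the pot, on the pot's axis: 48 mm across, 26 tall, upright. x points along the white line on its top and turns with it. Screwed fully down the point is 131 mm above the bench; it rises 0.8 mm per radian of unscrewing.
- cap: the same blue cap; origin at the centre of its underside (13 mm below cap_grip), x along the white line.
- thread (a joint): angle of the cap on its right-hand thread, rad: 0 when bottomed out (hard stop), growing as it is unscrewed (anticlockwise from above; clockwise tightens). It starts 1.1 to 2.5 from the stop; a stop at 3.3 keeps it on. It drags with about 0.08 N m and stays where left.
- wash_bottle: bystander, to be left alone: white plastic bottle with red cap, 60 mm across, 150 tall. Origin: centre of its underside.
- amber_bottle: bystander, to be left alone: amber glass bottle with black cap, 68 mm across, 140 tall. Origin: centre of its underside.
- beaker: bystander, to be left alone: open glass beaker, 70 mm across, 90 tall. Origin: centre of its underside.
- spare_cap: bystander, to be left alone: small plain orange cap lying on the bench, 40 mm across, 20 tall (not the cap of this job). Origin: centre of its underside.
- sample_jar: bystander, to be left alone: small glass jar with white lid, 48 mm across, 60 tall. Origin: centre of its underside.
- tube_rack: bystander, to be left alone: green rack with five capped tubes, 60 x 160 mm, 97 tall. Origin: centre of its underside.
- spatula: bystander, to be left alone: steel lab spoon, 160 mm long, lying on the bench. Origin: in its middle.
Things that resemble listed ones, but are neither listed nor needed, are in the scene too. What is shaped like the lid but purple is not meant.

How it is judged:
On the way, in this order (a step that is already met when the one before it is completed fails the run):
1. the lid lies flat on the mat, let go (horizontal distance between lid_knob and mat below 0.05 m and height (world z) of lid_knob between 0.038 and 0.05 m and angle between lid_knob's own z axis and vertical below 0.06 rad and contact force between the fingers and lid below 0.1 N and linear speed of lid below 0.03 m/s), for 0.2 s.
2. the cap is screwed down to its stop (value of joint thread below 0.08 rad), for 0.1 s.
At the end, for the whole second after the job is handed in: The cap stands a quarter turn (1.57 rad, within 0.3) back from its stop, still, and is gripped by the fingers with more than 3 N; the lid lies untouched, at rest and flat (within 0.06 rad) on the mat, its knob within 50 mm of the mat's centre (all of step 1 and value of joint thread between 1.27 and 1.87 rad and velocity of joint thread between -0.1 and 0.1 rad/s and contact force between the fingers and cap above 3 N); the arm keeps its last pose, push and grip.
It fails at once if the lid is dropped (falling free faster than 0.5 m/s) (linear speed of lid above 0.5 m/s and contact force between the fingers and lid below 0.1 N).
It fails at once if a bystander is moved more than 30 mm (distance of any of wash_bottle, amber_bottle, beaker, spare_cap, sample_jar, tube_rack, spatula from where it was at the start of the episode above 0.03 m).
It also fails if it takes over 72 s, if anything falls off the work surface, if the arm or the gripper's body presses on something with over 40 N, if the wrist force passes 120 N, or if a joint passes its speed limit or range.

ROBOT

A 6-joint arm with a two-finger parallel gripper is mounted at the origin on the work surface. World frame = base frame: x ahead of the robot, y to its left, z up, the work surface at z = 0. Lengths are in m, angles in rad, forces in N, time in s.
With the tool pointing down it reaches from about 0.375 to 0.925 m from the base axis. Payload 5.7 kg.
Tool frame: the origin (TCP) lies on the front face of the gripper's body, between the roots of the fingers; the fingertips stand ahead of it and the grasp point (between the pads) lies 61 mm ahead of it (env.tip_extent is the x of the fingertips in the tool frame, in m); x points along the fingers, y is the direction in which the jaws open and shut, and the axes are right-handed (so a half turn about x gives the same grasp; the last joint's range is limited). The gripper opens to 88 mm and grips with 3 to 60 N. Pads are 20 mm wide; open, the fingers measure 115 mm over their backs; the gripper's body (75 mm by 178 mm) begins 61 mm behind the grasp point.
Start: joints at [-1.433, 0.359, 1.51, -0, 1.272, -0.115], TCP at [0.15, -0.581, 0.303] pointing down, gripper open.
Joint ranges: [-2.97, 2.97], [-1.01, 2.36], [0.21, 2.38], [-0.96, 4.11], [0.2, 2.71], [-2.98, 2.98]. Speed limits (rad/s): [2.39, 2.39, 3.14, 3.14, 3.14, 3.14].

INTERFACE

Orientations are given as a unit quaternion [w, x, y, z].
In Python, from rig import get_state, capture, camera_info, workorder, env gives the robot as it stands. The module is installed in compiled form; this text tells all that it offers.
- The arm moves only by the tool step_arm, never from a script. Its argument "moves" is one flat list of numbers, 5 for each row, row after row: the shift along the world's x, y, z in cm, then the turn about the world's z in degrees, then the finger opening in cm, from 0 to 8.78. In form: [dx, dy, dz, spin, claw, dx, dy, dz, spin, claw, ...]. A call has 1 to 12 rows; each row shifts and turns the commanded pose from where the row before left it; what a row does not reach is not made up. A row lasts 1/12 s, in which the tool goes at most 41.7 mm and 7.16 degrees, less where a joint would pass 70% of its speed; a pose out of reach is approached as far as the arm can. A call with a gripper value outside its range is refused whole. The fingers move at their own pace and stop on an object; "grip_force" is the grip in N (left out, the last holds). Time passes only in rows, so rows that do not move let the fingers close. It gives the time, the measured TCP pose, the force and the opening at its end, in the units of the state.
- get_state(): the state, without advancing time (a new reading comes with each control period).
- capture(name): name is "scene" or "top" or "wrist"; returns the picture (384x512x3 uint8, red, green, blue); there is no depth.
- camera_info(name): a dict with "fx", "fy", "cx", "cy" (pixels), "rvec" (rotation vector, rad) and "tvec" (3), from world to camera coordinates, as OpenCV has them; the wrist camera has in their place "tool_from_camera" (4x4, takes a point from camera to tool coordinates, whose origin is the TCP and whose axes are the tool frame's). Camera axes: x right, y down, z forward; pixel columns grow to the right and rows downward; lengths in m; the calibration is good to about 2 mm. A picture is of the moment at which its call begins: read the wrist's pose just before it. camera_info takes no time and is no camera call.
- workorder.close_job(): hands the job in, once; it reports no verdict.
The state is a dict: "t": time; "joints": joint angles; "qd": joint speeds; "effort": joint torques, N m; "position": TCP position; "tool_rot": TCP orientation; "force": force on the tool from outside, world axes, zero at the start; "wrist_torque": the same for the moment, N m; "finger_gap": finger opening in m.
Only numpy, scipy, OpenCV 4.12 (cv2) and the standard library are available. Lean on these libraries where they do the work, as an engineer would, in place of code of your own. Each camera call takes 0.05 s, during which the arm holds its last target. There are 200 camera calls.

## Working session

There is one attempt and no reset: what is moved stays moved. The work goes in short steps, Python scripts to look and compute and a tool call to move; the robot and the scene stay as the last step left them, time stands still between calls to the robot, and variables do not carry over. Pictures are saved under pics/ and viewed, about 8 in all and at most 12, crops included, and the job is handed in when it is done.

Besides the shell and the picture viewer there is one more tool, called after "Call:" in YAML: its name, and indented under it one key for each argument. step_arm: Moves the arm, as the interface text tells. Its arguments: {"type":"object","properties":{"moves":{"type":"array"},"grip_force":{"type":"number"}},"required":["moves"]}

```bash
mkdir -p pics; cat > h.py <<'E'
import numpy as np, cv2
from rig import get_state, capture, camera_info, workorder, env
def save(n,name,crop=None,s=1):
    im=capture(n)[:,:,::-1]
    if crop: x0,y0,x1,y1=crop; im=im[y0:y1,x0:x1]
    cv2.imwrite('pics/'+name,cv2.resize(im,None,fx=s,fy=s,interpolation=cv2.INTER_CUBIC)); return im
def cam(n):
    c=camera_info(n); K=np.array([[c['fx'],0,c['cx']],[0,c['fy'],c['cy']],[0,0,1]])
    if 'rvec' in c:
        R=cv2.Rodrigues(np.array(c['rvec'],float))[0]; t=np.array(c['tvec'],float).ravel()
    else:
        s=get_state(); w,x,y,z=s['tool_rot']
        from scipy.spatial.transform import Rotation as Ro
        T=np.eye(4);T[:3,:3]=Ro.from_quat([x,y,z,w]).as_matrix();T[:3,3]=s['position']
        M=np.linalg.inv(T@np.array(c['tool_from_camera'])); R=M[:3,:3];t=M[:3,3]
    return K,R,t
def back(n,uv,z):
    K,R,t=cam(n); d=R.T@np.linalg.inv(K)@np.array([uv[0],uv[1],1.]); o=-R.T@t
    return o+d*(z-o[2])/d[2]
def proj(n,p):
    K,R,t=cam(n); q=K@(R@np.array(p,float)+t); return q[:2]/q[2]
E
python3 - <<'E'
from h import *
a=save('top','top.png',s=1.5); b=save('scene','scene.png',s=1.5)
for n in('top','scene'):
    K,R,t=cam(n);print(n,K[0,0],-R.T@t)
s=get_state();print(s['position'],s['tool_rot'],s['force'],s['finger_gap'],env.tip_extent,s['t'])
E
```

```text
top 389.2083122409311 [ 0.28521212 -0.05754294  1.60624444]
scene 347.5966118911567 [1.00562185 0.58665533 1.05671592]
[ 0.14999886 -0.58043743  0.30190483] [-0.08856436 -0.70145527 -0.08972608  0.70147423] [ 0.80550086 -0.32223616  0.43380055] 0.08783663350129724 0.08 0.1
```

View pics/top.png

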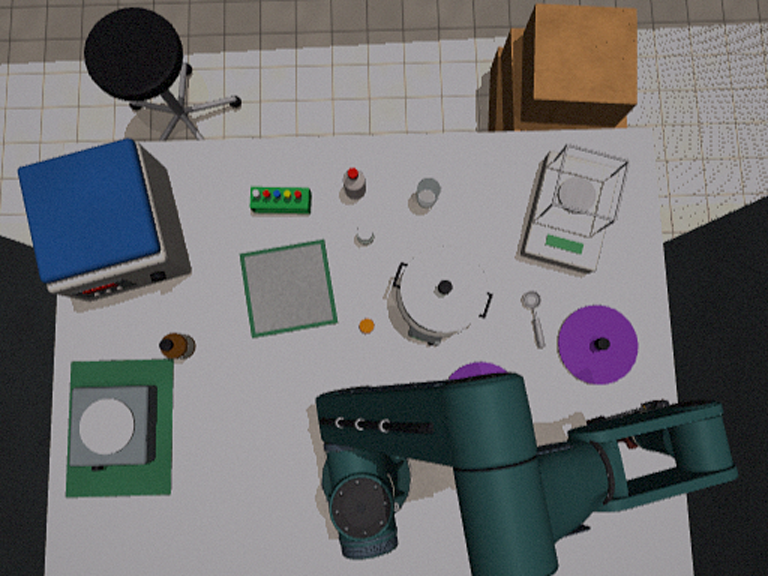

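View pics/scene.png

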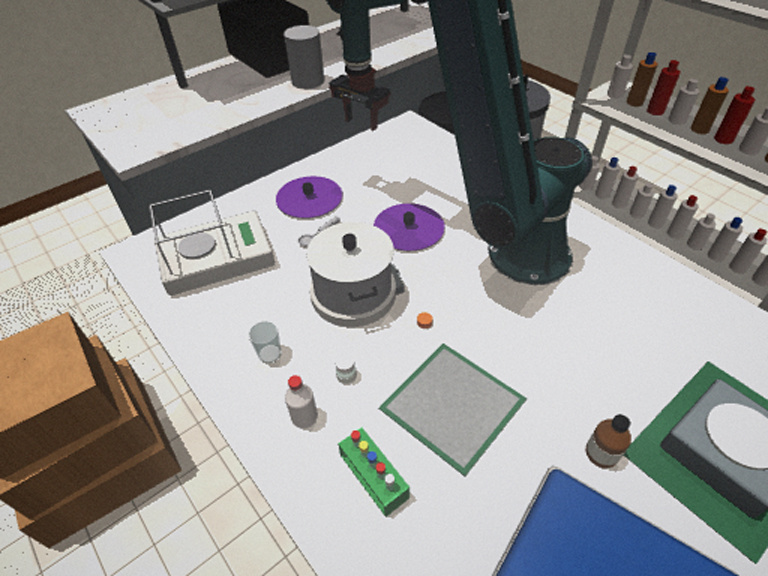

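The top view shows the white lid on the pot with its knob at about (445,288). The only grey mat with a green border is at about (289,288). Purple lids at (598,345) and (480,372) are decoys, and the green mat at (120,428), under the hotplate, isn't the one meant. Next I'll measure and confirm with a crop.

```bash
python3 - <<'E'
from h import *
print('knob top',back('top',(445/1.5,288/1.5),.205),'scene',back('scene',(349/1.5,242/1.5),.192))
cs=[(241,254),(324,240),(337,322),(252,336)]
P=[back('top',(u/1.5,v/1.5),.004) for u,v in cs];print(np.round(P,3),np.mean(P,0))
P2=[back('scene',(u/1.5,v/1.5),.004) for u,v in [(444,346),(525,399),(465,473),(381,407)]];print(np.round(P2,3),np.mean(P2,0))
for n,z,u in [('amber',0.07,(175,346)),('spare',.02,(366,326)),('jar',.06,(364,236)),('rack',.09,(280,197)),('wash',.15,(353,174)),('beaker',.0,(428,200)),('spoon',0,(536,318))]: print(n,back('top',(u[0]/1.5,u[1]/1.5),z).round(3))
save('top','c.png',(150,130,350,250),4)
from scipy.spatial.transform import Rotation as Ro
q=get_state()['tool_rot'];print(Ro.from_quat(q[1:]+q[:1] if isinstance(q,list) else np.r_[q[1:],q[:1]]).as_matrix().round(3))
E
```

```text
knob top [ 0.47379756 -0.21039636  0.205     ] scene [ 0.48183694 -0.2062746   0.192     ]
[[0.613 0.333 0.004]
 [0.646 0.101 0.004]
 [0.415 0.068 0.004]
 [0.383 0.302 0.004]] [0.51450492 0.20106587 0.004     ]
[[0.42  0.079 0.004]
 [0.385 0.306 0.004]
 [0.613 0.338 0.004]
 [0.647 0.108 0.004]] [0.51612968 0.20807018 0.004     ]
amber [0.359 0.489 0.07 ]
spare [ 0.401 -0.011  0.02 ]
jar [ 0.642 -0.013  0.06 ]
rack [0.748 0.208 0.09 ]
wash [0.785 0.009 0.15 ]
beaker [ 0.754 -0.195  0.   ]
spoon [ 0.411 -0.48   0.   ]
[[-0.     0.25  -0.968]
 [ 0.001 -0.968 -0.25 ]
 [-1.    -0.001 -0.   ]]
```

View pics/c.png

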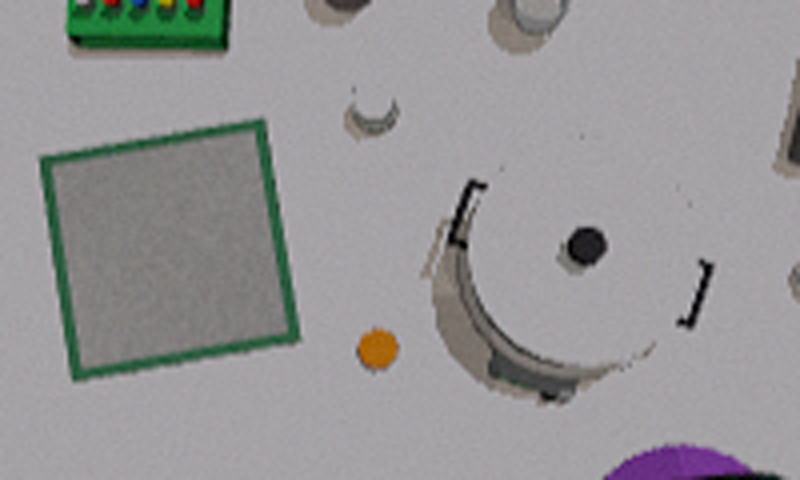

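The crop shows the white lid with its black knob at crop (586,246), between the two loop handles. The mat outline is clear. I'll move above the knob.

Call:
step_arm:
  moves: [1, 1, 1, 0, 8.7, 2.4, 2.8, 0.5, 0, 8.7, 2.4, 2.8, 0.5, 0, 8.7, 2.4, 2.8, 0.5, 0, 8.7, 2.4, 2.8, 0.5, 0, 8.7, 2.4, 2.8, 0.5, 0, 8.7, 2.4, 2.8, 0.5, 0, 8.7, 2.4, 2.8, 0.5, 0, 8.7, 2.4, 2.8, 0.5, 0, 8.7, 2.4, 2.8, 0, 0, 8.7, 2.4, 2.8, 0, 0, 8.7, 2.4, 2.8, 0, 0, 8.7]
  grip_force: 30

```text
t: 1.15
position: [0.425, -0.2603, 0.3536]
tool_rot: [0.089, 0.702, 0.089, -0.701]
force: [1.1, -1.4, 0.2]
finger_gap: 0.0871
```

Call:
step_arm:
  moves: [2.4, 2.8, 0, 0, 8.7, 2, 1.5, 0, 0, 8.7, 1.3, 1, 0, 0, 8.7, 0, 0, 0, 0, 8.7, 0, 0, 0, 0, 8.7]

```text
t: 1.57
position: [0.4812, -0.2087, 0.353]
tool_rot: [-0.09, -0.701, -0.09, 0.701]
force: [-0.2, 0.4, 0.3]
finger_gap: 0.0873
```

```bash
python3 - <<'E'
from h import *
s=get_state();print(s['position'],s['joints'],s['force'])
save('wrist','w1.png')
print(proj('wrist',(.477,-.209,.206)), proj('wrist',(.477,-.209,.164)))
E
```

```text
[ 0.48123479 -0.20867302  0.35298656] [-5.40849370e-01  2.05458764e-01  1.60119643e+00 -6.43469839e-05
  1.33514909e+00  7.74710783e-01] [-0.15831556  0.36496617  0.34204463]
[251.66874745 203.99258841] [251.99874349 188.92255414]
```

View pics/w1.png

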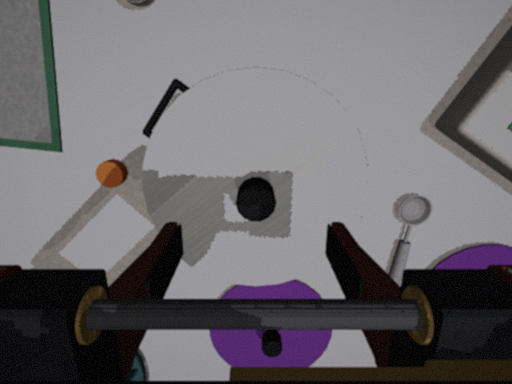

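The wrist view shows the knob at (256,199), between the fingers and ahead in image terms, with the lid circle around it. I'll refine the position.

```bash
python3 - <<'E'
from h import *
im=cv2.imread('pics/w1.png');m=(im.max(2)<55).astype(np.uint8)
n,l,st,c=cv2.connectedComponentsWithStats(m[150:225,210:300]);i=l[49,46];b=st[i];print(b,c[i]+[210,150])
u0,v0=b[0]+210,b[1]+150
print(back('wrist',c[i]+[210,150],.195),back('wrist',(u0+b[2]/2,v0+b[3]/2),.195))
K,R,t=cam('wrist');print(-R.T@t)
# predicted bbox from model
def bb(x,y):
    a=np.linspace(0,6.28,60);p=np.array([proj('wrist',(x+.017*np.cos(k),y+.017*np.sin(k),z)) for k in a for z in(.178,.206)]);return np.r_[p.min(0),p.max(0)]
from scipy.optimize import least_squares
t_=np.array([u0,v0,u0+b[2],v0+b[3]]);r=least_squares(lambda q:bb(*q)-t_,[.477,-.209],diff_step=1e-4);print(r.x,r.fun)
E
```

```text
[  26   27   40   44 1359] [255.59896983 198.80721118]
[ 0.47852658 -0.21202433  0.195     ] [ 0.47844351 -0.21240416  0.195     ]
[ 0.55944409 -0.18951326  0.4359997 ]
[ 0.47809993 -0.21242098] [-0.52646022 -1.65934471  0.52615596  1.66056553]
```

Call:
step_arm:
  moves: [-0.3, -0.35, 0, 0, 8.7, 0, 0, -2, 0, 8.7, 0, 0, -2, 0, 8.7, 0, 0, -2, 0, 8.7, 0, 0, -2, 0, 8.7, 0, 0, -1.2, 0, 8.7, 0, 0, -0.6, 0, 8.7, 0, 0, 0, 0, 2, 0, 0, 0, 0, 2, 0, 0, 0, 0, 2, 0, 0, 0, 0, 2, 0, 0, 0, 0, 2]
  grip_force: 40

```text
t: 2.62
position: [0.4784, -0.2138, 0.2555]
tool_rot: [0.089, 0.702, 0.089, -0.701]
force: [0.6, 0.0, -0.3]
finger_gap: 0.0572
```

Call:
step_arm:
  moves: [0, 0, 0, 0, 2, 0, 0, 0, 0, 2, 0, 0, 0, 0, 2, 0, 0, 0, 0, 2, 0, 0, 0, 0, 2]

```text
t: 3.03
position: [0.4779, -0.2128, 0.2547]
tool_rot: [-0.089, -0.701, -0.09, 0.702]
force: [-1.2, 2.4, 3.5]
finger_gap: 0.0334
```

Call:
step_arm:
  moves: [0, 0, 0, 0, 2, 0, 0, 0.5, 0, 2, 0, 0, 0.8, 0, 2, 0, 0, 1, 0, 2, 0, 0, 1, 0, 2, 0, 0, 1, 0, 2, 0, 0, 1, 0, 2, 0, 0, 0.7, 0, 2, 0, 0, 0, 0, 2, 0, 0, 0, 0, 2]

```text
t: 3.87
position: [0.4783, -0.2136, 0.3152]
tool_rot: [0.089, 0.702, 0.089, -0.701]
force: [0.3, -0.4, -4.3]
finger_gap: 0.0334
```

```bash
python3 - <<'E'
from h import *
s=get_state();print(s['position'],s['force'],s['wrist_torque'],s['finger_gap'])
save('scene','s2.png',(150,20,400,220),3)
E
```

```text
[ 0.4782557  -0.2135764   0.31523058] [ 0.26149699 -0.44463498 -4.28714883] [0.01521116 0.02451301 0.0374599 ] 0.03339892478269623
```

View pics/s2.png

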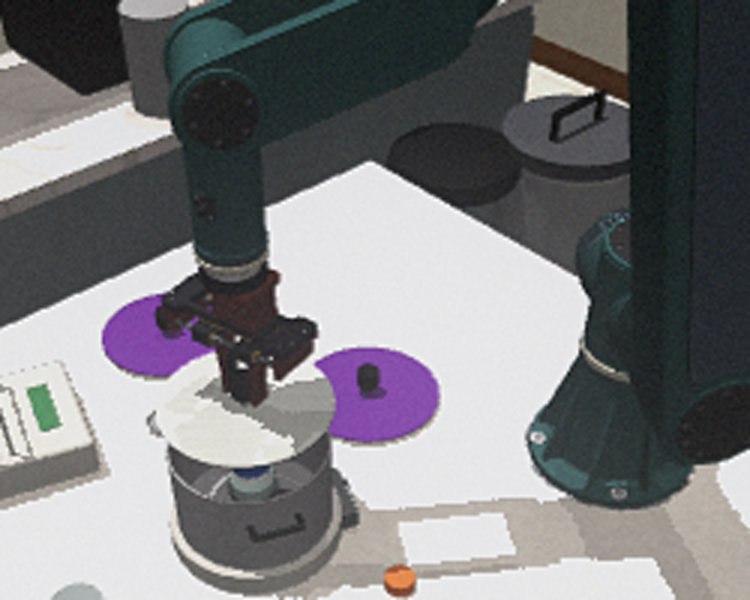

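The lid is off the pot and level (about 0.44 kg), and the blue cap is visible below. I'll carry it to the mat.

Call:
step_arm:
  moves: [0, 0.6, 0.5, 0, 2, 0.1, 1.2, 0.5, 0, 2, 0.2, 1.8, 0, 0, 2, 0.2, 2.2, 0, 0, 2, 0.2, 2.2, 0, 0, 2, 0.2, 2.2, 0, 0, 2, 0.2, 2.2, 0, 0, 2, 0.2, 2.2, 0, 0, 2, 0.2, 2.2, 0, 0, 2, 0.2, 2.2, 0, 0, 2, 0.2, 2.2, 0, 0, 2, 0.2, 2.2, 0, 0, 2]

```text
t: 4.92
position: [0.4985, 0.0227, 0.3248]
tool_rot: [-0.089, -0.701, -0.09, 0.702]
force: [0.7, -0.9, -4.0]
finger_gap: 0.0332
```

Call:
step_arm:
  moves: [0.2, 2.2, 0, 0, 2, 0.2, 2.2, 0, 0, 2, 0.2, 2.2, 0, 0, 2, 0.2, 2.2, 0, 0, 2, 0.2, 2.2, 0, 0, 2, 0.2, 2.2, 0, 0, 2, 0.2, 2.2, 0, 0, 2, 0.1, 1.6, 0, 0, 2, 0, 1, 0, 0, 2, 0, 0.4, 0, 0, 2, 0, 0, 0, 0, 2, 0, 0, 0, 0, 2]

```text
t: 5.92
position: [0.5137, 0.2043, 0.3245]
tool_rot: [-0.089, -0.701, -0.089, 0.702]
force: [-0.0, 0.1, -4.7]
finger_gap: 0.0335
```

Call:
step_arm:
  moves: [0, 0, -0.8, 0, 2, 0, 0, -1.6, 0, 2, 0, 0, -2.2, 0, 2, 0, 0, -2.4, 0, 2, 0, 0, -2.4, 0, 2, 0, 0, -2.4, 0, 2, 0, 0, -2.4, 0, 2, 0, 0, -2.2, 0, 2, 0, 0, -2, 0, 2, 0, 0, -1.4, 0, 2, 0, 0, -0.8, 0, 2, 0, 0, 0, 0, 2]

```text
t: 6.92
position: [0.513, 0.2035, 0.1168]
tool_rot: [-0.089, -0.7, -0.089, 0.703]
force: [-0.7, 0.2, -4.4]
finger_gap: 0.0334
```

Call:
step_arm:
  moves: [0, 0, -0.3, 0, 2, 0, 0, -0.3, 0, 2, 0, 0, -0.3, 0, 2, 0, 0, -0.1, 0, 2, 0, 0, -0.1, 0, 2, 0, 0, 0, 0, 2, 0, 0, 0, 0, 2]

```text
t: 7.5
position: [0.5142, 0.2046, 0.1078]
tool_rot: [0.089, 0.702, 0.089, -0.701]
force: [-0.2, 0.3, -4.7]
finger_gap: 0.0332
```

Call:
step_arm:
  moves: [0, 0, -0.1, 0, 2, 0, 0, -0.1, 0, 2, 0, 0, 0, 0, 2, 0, 0, 0, 0, 2]

```text
t: 7.83
position: [0.5143, 0.2047, 0.1067]
tool_rot: [0.089, 0.702, 0.089, -0.701]
force: [-1.8, -1.1, 6.6]
finger_gap: 0.0335
```

Contact shows as 6.6 N upward, at the expected height. I'll release and rise.

Call:
step_arm:
  moves: [0, 0, 0, 0, 4, 0, 0, 0, 0, 6, 0, 0, 0, 0, 8.7, 0, 0, 0, 0, 8.7, 0, 0, 0, 0, 8.7, 0, 0, 0, 0, 8.7, 0, 0, 0.5, 0, 8.7, 0, 0, 1.5, 0, 8.7, 0, 0, 2.5, 0, 8.7, 0, 0, 3, 0, 8.7, 0, 0, 3, 0, 8.7, 0, 0, 3, 0, 8.7]

```text
t: 8.83
position: [0.5137, 0.2045, 0.2421]
tool_rot: [-0.089, -0.701, -0.089, 0.702]
force: [-0.8, 0.0, -0.5]
finger_gap: 0.0872
```

Call:
step_arm:
  moves: [0, 0, 3, 0, 8.7, 0, 0, 3, 0, 8.7, 0, -1, 2, 0, 8.7, -0.2, -2.5, 0, 0, 8.7, -0.2, -2.5, 0, 0, 8.7, -0.2, -2.5, 0, 0, 8.7, -0.2, -2.5, 0, 0, 8.7, -0.2, -2.5, 0, 0, 8.7, -0.2, -2.5, 0, 0, 8.7, -0.2, -2.5, 0, 0, 8.7, -0.2, -2.5, 0, 0, 8.7, -0.2, -2.5, 0, 0, 8.7]

```text
t: 9.83
position: [0.4956, -0.0316, 0.321]
tool_rot: [0.089, 0.702, 0.089, -0.701]
force: [0.1, -0.7, -0.9]
finger_gap: 0.0869
```

```bash
python3 - <<'E'
from h import *
s=get_state();print(s['position'],np.round(s['joints'],3),s['force'],s['finger_gap'])
a=save('top','t3.png',(130,110,350,260),2); b=save('scene','s3.png',(190,130,370,330),2)
a=cv2.imread('pics/t3.png');b=cv2.imread('pics/s3.png')
h=max(len(a),len(b));pad=lambda i:cv2.copyMakeBorder(i,0,h-len(i),0,0,cv2.BORDER_CONSTANT)
cv2.imwrite('pics/ts3.png',np.hstack([pad(a),pad(b)]))
E
```

```text
[ 0.49557749 -0.03155158  0.32096935] [-0.203  0.191  1.703  0.     1.247  1.115] [ 0.1436239  -0.71687686 -0.94032947] 0.08693292544471794
```

View pics/ts3.png

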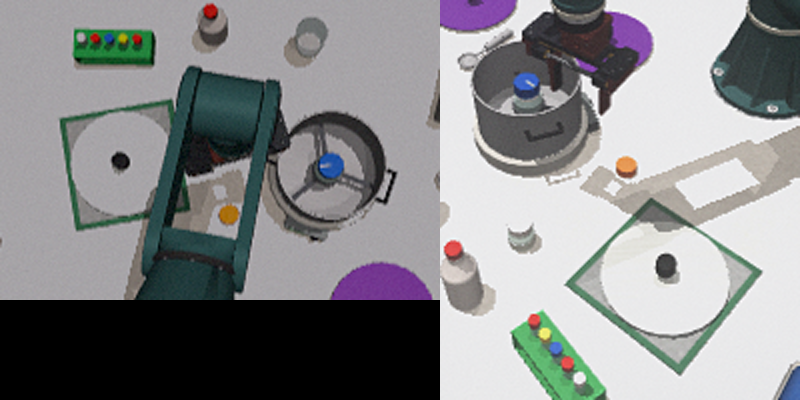

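The lid lies flat and centred on the mat, with its knob at top crop (120,161). The blue cap is at top crop (331,166), with a white line on it. I'll move over the cap and pre-spin +90° to leave wrist range for tightening.

Call:
step_arm:
  moves: [-0.1, -1.5, 0, 7, 8.7, -0.1, -1.5, 0, 7, 8.7, -0.2, -1.5, 0, 7, 8.7, -0.2, -1.5, 0, 7, 8.7, -0.2, -1.5, 0, 7, 8.7, -0.2, -1.5, 0, 7, 8.7, -0.2, -1.5, 0, 7, 8.7, -0.2, -1.5, 0, 7, 8.7, -0.2, -1.5, 0, 7, 8.7, -0.2, -1.5, 0, 7, 8.7, 0, -1.5, 0, 7, 8.7, 0, -1.5, 0, 7, 8.7]

```text
t: 10.93
position: [0.4781, -0.2102, 0.3208]
tool_rot: [0.537, 0.46, 0.537, -0.46]
force: [0.2, 0.0, -0.3]
finger_gap: 0.0869
```

Call:
step_arm:
  moves: [0, 0, 0, 6, 8.7, 0, 0, 0, 0, 8.7, 0, 0, 0, 0, 8.7, 0, 0, 0, 0, 8.7]

```text
t: 11.27
position: [0.4781, -0.2096, 0.3207]
tool_rot: [0.558, 0.434, 0.559, -0.434]
force: [-0.7, 1.3, -0.3]
finger_gap: 0.087
```

```bash
python3 - <<'E'
from h import *
s=get_state();print(s['position'],np.round(s['joints'],3),s['force'])
print(proj('wrist',(.478,-.212,.145)))
save('wrist','w4.png',s=1.5)
print(back('top',(295.5,193),.143))
im=cv2.imread('pics/w4.png');hsv=cv2.cvtColor(im,cv2.COLOR_BGR2HSV)
m=((hsv[...,0]>100)&(hsv[...,0]<122)&(hsv[...,1]>130)&(hsv[...,2]>60)).astype(np.uint8)
n,l,st,c=cv2.connectedComponentsWithStats(m)
for i in range(1,n):
    if st[i,4]>200: print(st[i]/1.5,c[i]/1.5,back('wrist',c[i]/1.5,.138))
E
```

```text
[ 0.47809812 -0.20957791  0.32067299] [-0.546  0.23   1.652  0.     1.26  -0.796] [-0.68449791  1.32838755 -0.30749266]
[253.92598911 192.45508119]
[ 0.47844431 -0.2125739   0.143     ]
[ 232.          164.           52.           53.33333333 2956.        ] [257.5351075  191.36159976] [ 0.48160661 -0.21233341  0.138     ]
```

View pics/w4.png

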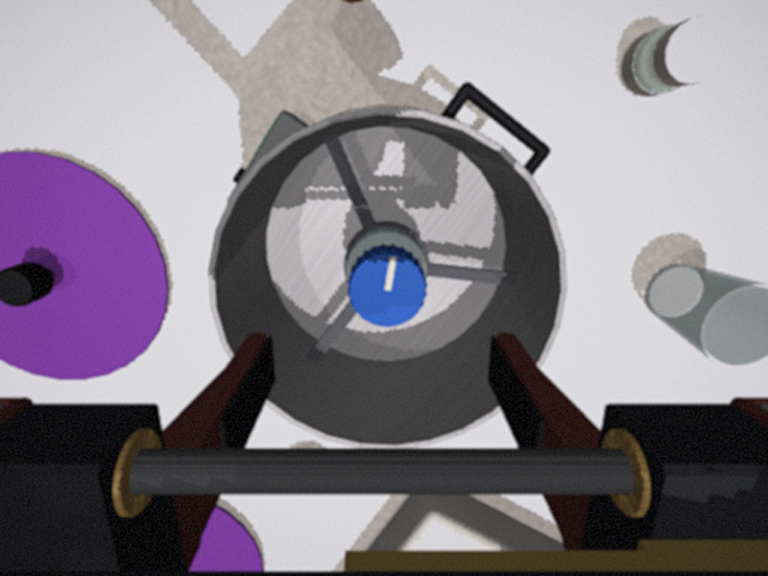

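The wrist view shows the blue cap top at (258,192) in native pixels, on the bottle in the pot, with the white line pointing up-image. Both cameras put the cap at about (0.480, -0.2125). I'll descend and grip.

Call:
step_arm:
  moves: [0.2, -0.3, 0, 0, 8.7, 0, 0, -2, 0, 8.7, 0, 0, -2, 0, 8.7, 0, 0, -2, 0, 8.7, 0, 0, -2, 0, 8.7, 0, 0, -2, 0, 8.7, 0, 0, -1.5, 0, 8.7, 0, 0, -0.7, 0, 8.7, 0, 0, -0.15, 0, 8.7, 0, 0, 0, 0, 3.5, 0, 0, 0, 0, 3.5, 0, 0, 0, 0, 3.5]
  grip_force: 30

```text
t: 12.32
position: [0.4808, -0.2138, 0.1982]
tool_rot: [0.56, 0.433, 0.558, -0.433]
force: [0.1, 0.1, -0.8]
finger_gap: 0.0704
```

Call:
step_arm:
  moves: [0, 0, 0, 0, 3.5, 0, 0, 0, 0, 3.5, 0, 0, 0, 0, 3.5, 0, 0, 0, 0, 3.5, 0, 0, 0, 0, 3.5, 0, 0, 0, 0, 3.5]

```text
t: 12.82
position: [0.4822, -0.2133, 0.1979]
tool_rot: [0.56, 0.434, 0.558, -0.432]
force: [6.6, 3.4, -0.7]
finger_gap: 0.0479
```

Call:
step_arm:
  moves: [0.15, 0.08, 0, 0, 3.5, 0, 0, 0, 0, 3.5, 0, 0, 0, 0, 3.5]

```text
t: 13.07
position: [0.4824, -0.2131, 0.1977]
tool_rot: [0.56, 0.433, 0.558, -0.433]
force: [2.8, -1.2, 2.1]
finger_gap: 0.0477
```

```bash
python3 - <<'E'
from h import *
s=get_state();print(s['position'],s['force'],s['wrist_torque'],np.round(s['joints'],3))
E
```

```text
[ 0.48244592 -0.21309807  0.1977023 ] [ 2.75249146 -1.16750799  2.09565847] [-0.23878277 -0.49046112  0.00957584] [-0.547  0.378  1.786 -0.     0.975 -0.8  ]
```

Call:
step_arm:
  moves: [0, 0, 0, -3, 3.5, 0, 0, -0.01, -5, 3.5, 0, 0, -0.01, -6, 3.5, 0, 0, -0.01, -6, 3.5, 0, 0, -0.01, -6, 3.5, 0, 0, -0.01, -6, 3.5, 0, 0, -0.01, -6, 3.5, 0, 0, -0.01, -5, 3.5, 0, 0, 0, -2, 3.5, 0, 0, 0, 0, 3.5]

```text
t: 13.9
position: [0.4812, -0.2129, 0.1969]
tool_rot: [-0.35, -0.614, -0.35, 0.615]
force: [-0.8, -0.7, 5.7]
finger_gap: 0.0479
```

```bash
python3 - <<'E'
from h import *
s=get_state();print(s['position'],s['force'],s['wrist_torque'],np.round(s['joints'],3))
save('wrist','w5.png',s=1.5)
E
```

```text
[ 0.48120615 -0.21290068  0.19693903] [-0.84746595 -0.70012965  5.71777421] [-0.20915128  0.16537615 -0.10815078] [-5.470e-01  3.780e-01  1.788e+00 -1.000e-03  9.750e-01 -1.200e-02]
```

View pics/w5.png

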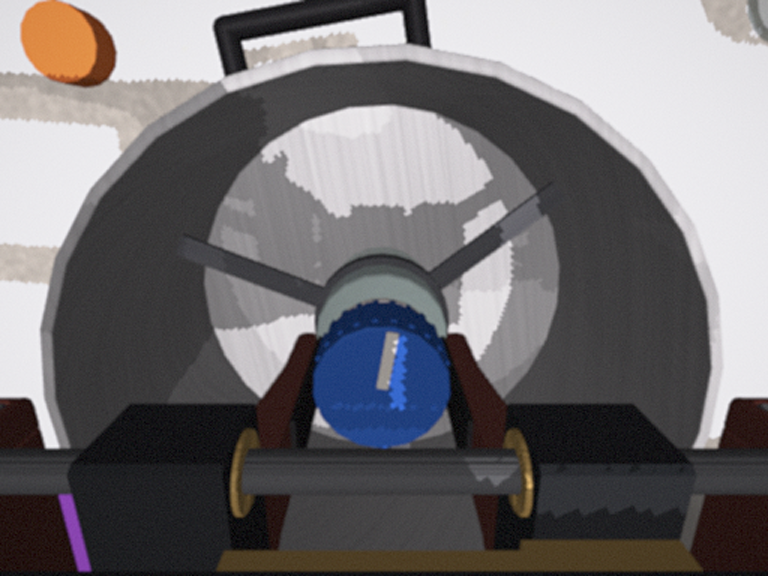

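The cap turned with the fingers: the line at (383,390)→(391,333) keeps about the same tilt as before. Torque of about -0.1 N m is just thread drag. I'll continue.

Call:
step_arm:
  moves: [0, 0, 0, -3, 3.5, 0, 0, 0, -5, 3.5, 0, 0, -0.01, -5, 3.5, 0, 0, -0.01, -5, 3.5, 0, 0, 0, -2, 3.5, 0, 0, 0, 0, 3.5]

```text
t: 14.45
position: [0.4808, -0.2125, 0.1966]
tool_rot: [-0.238, -0.665, -0.238, 0.666]
force: [-2.5, 0.4, 6.9]
finger_gap: 0.0478
```

```bash
cat > st.py <<'E'
from h import *
s=get_state();print(s['t'],np.round(s['position'],4),np.round(s['force'],1),np.round(s['wrist_torque'],3),np.round(s['joints'],3)[5])
E
python3 st.py
```

```text
14.45 [ 0.4808 -0.2125  0.1966] [-2.5  0.4  6.9] [-0.03   0.367 -0.091] 0.337
```

Call:
step_arm:
  moves: [0, 0, 0, -3, 3.5, 0, 0, 0, -5, 3.5, 0, 0, -0.01, -5, 3.5, 0, 0, -0.01, -5, 3.5, 0, 0, 0, -2, 3.5, 0, 0, 0, 0, 3.5]

```text
t: 14.95
position: [0.4805, -0.212, 0.1963]
tool_rot: [-0.118, -0.696, -0.119, 0.698]
force: [-3.1, 0.9, 8.0]
finger_gap: 0.0475
```

```bash
python3 st.py
```

```text
14.95 [ 0.4805 -0.212   0.1963] [-3.1  0.9  8. ] [0.348 0.399 0.011] 0.686
```

Call:
step_arm:
  moves: [0, 0, 0, -3, 3.5, 0, 0, 0, -5, 3.5, 0, 0, 0, -5, 3.5, 0, 0, -0.01, -5, 3.5, 0, 0, 0, -2, 3.5, 0, 0, 0, 0, 3.5]

```text
t: 15.45
position: [0.4804, -0.2115, 0.1961]
tool_rot: [0.005, -0.706, 0.003, 0.708]
force: [-1.5, 3.5, 7.1]
finger_gap: 0.0477
```

```bash
python3 st.py
```

```text
15.45 [ 0.4804 -0.2115  0.1961] [-1.5  3.5  7.1] [ 0.625  0.276 -0.047] 1.035
```

Call:
step_arm:
  moves: [0, 0, 0, -3, 3.5, 0, 0, 0, -3, 3.5, 0, 0, 0, -3, 3.5, 0, 0, 0, -1, 3.5, 0, 0, 0, 0, 3.5]

```text
t: 15.87
position: [0.4804, -0.2112, 0.1959]
tool_rot: [0.066, -0.703, 0.064, 0.705]
force: [-1.4, 3.2, 5.0]
finger_gap: 0.0475
```

```bash
python3 st.py
```

```text
15.8667 [ 0.4804 -0.2112  0.1959] [-1.4  3.2  5. ] [ 0.881  0.155 -0.048] 1.208
```

Call:
step_arm:
  moves: [0, 0.03, 0, -3, 3.5, 0, 0, 0, -3, 3.5, 0, 0, 0, -3, 3.5, 0, 0, 0, -1, 3.5, 0, 0, 0, 0, 3.5]

```text
t: 16.28
position: [0.4799, -0.2106, 0.1958]
tool_rot: [0.126, -0.694, 0.125, 0.697]
force: [-1.6, 5.3, 6.5]
finger_gap: 0.0474
```

```bash
python3 st.py
```

```text
16.2833 [ 0.4799 -0.2106  0.1958] [-1.6  5.3  6.5] [0.952 0.243 0.98 ] 1.381
```

Call:
step_arm:
  moves: [0, 0, 0, -3, 3.5, 0, 0, 0, -3, 3.5, 0, 0, 0, -3, 3.5, 0, 0, 0, -1, 3.5, 0, 0, 0, 0, 3.5]

```text
t: 16.7
position: [0.4797, -0.2101, 0.1956]
tool_rot: [0.187, -0.68, 0.185, 0.684]
force: [-2.4, 7.0, 6.0]
finger_gap: 0.0476
```

```bash
python3 st.py
```

```text
16.7 [ 0.4797 -0.2101  0.1956] [-2.4  7.   6. ] [1.19  0.262 0.791] 1.556
```

The torque jumped to about 1 N m and then held with slip, so the stop is likely reached. I'll check the white line's world angle.

```bash
python3 - <<'E'
from h import *
save('wrist','w6.png',(170,170,342,310),4)
print(proj('wrist',(.480,-.2115,.144)))
np.savez('pics/w6cam.npz',*cam('wrist'))
E
```

```text
[254.25261221 260.47345857]
```

View pics/w6.png

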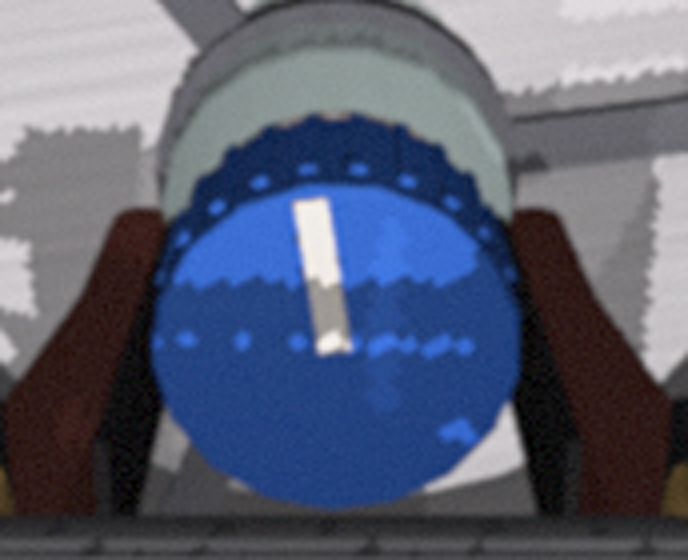

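The line's tilt relative to the fingers went from +9° to -9°, from (335,350) to (310,200) in the crop. So the fingers slipped about 18° on a cap that was already at its stop, after about 2.04 rad of turning. Now I'll back off 90°.

Call:
step_arm:
  moves: [0, 0, 0, 3, 3.5, 0, 0, 0.01, 5, 3.5, 0, 0, 0.01, 6, 3.5, 0, 0, 0.01, 6, 3.5, 0, 0, 0.01, 6, 3.5, 0, 0, 0.01, 6, 3.5, 0, 0, 0.01, 6, 3.5, 0, 0, 0.01, 5, 3.5, 0, 0, 0, 2, 3.5, 0, 0, 0, 0, 3.5]

```text
t: 17.58
position: [0.4795, -0.2121, 0.1963]
tool_rot: [-0.089, -0.7, -0.09, 0.703]
force: [-4.8, -2.5, 4.5]
finger_gap: 0.0472
```

Call:
step_arm:
  moves: [0, 0, 0, 3, 3.5, 0, 0, 0.01, 5, 3.5, 0, 0, 0.01, 6, 3.5, 0, 0, 0.01, 6, 3.5, 0, 0, 0.01, 6, 3.5, 0, 0, 0.01, 6, 3.5, 0, 0, 0.01, 6, 3.5, 0, 0, 0.01, 5, 3.5, 0, 0, 0, 3, 3.5, 0, 0, 0, 0, 3.5, 0, 0, 0, 0, 3.5]

```text
t: 18.5
position: [0.4808, -0.2137, 0.1971]
tool_rot: [-0.357, -0.61, -0.356, 0.612]
force: [-2.6, -7.3, -1.7]
finger_gap: 0.0477
```

```bash
python3 st.py; python3 - <<'E'
from h import *
save('wrist','w7.png',(170,170,342,310),4); print(get_state()['finger_gap'], get_state()['qd'])
np.savez('pics/w7cam.npz',*cam('wrist'))
b=save('top','t7.png',(130,150,250,240),4)
E
```

```text
18.5 [ 0.4808 -0.2137  0.1971] [-2.6 -7.3 -1.7] [-1.258  0.36   0.07 ] -0.031
0.04750501059622147 [-0.000361    0.00039559  0.00181862 -0.00021444  0.00067432  0.00237265]
```

View pics/w7.png

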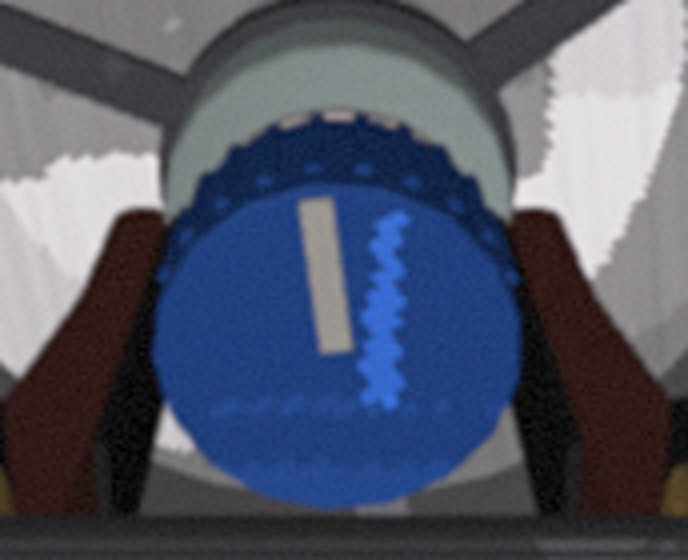

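View pics/t7.png

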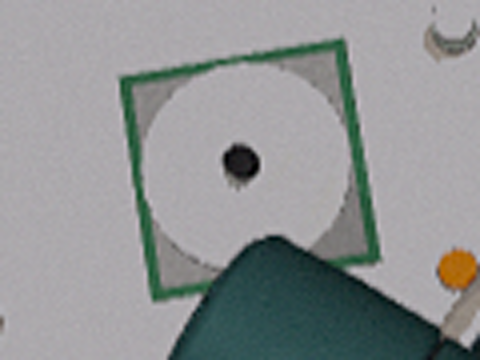

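The line keeps the same tilt in the fingers, (337,352)→(315,200), so the cap turned back with the tool by about 1.58 rad. The lid still lies centred on the mat with its knob at (241,162). Handing in.

```bash
python3 - <<'E'
from h import *
print(workorder.close_job())
E
```

```text
the job is handed in; nothing more can be done
None
```

I did the whole job and handed it in at about 18.5 s of robot time; the hand-in gives no verdict, so the results below come from my own checks.

- **Lid:** I lifted it by the knob (it weighs about 0.44 kg), carried it level and set it down on the mat, then released it. Contact came at the expected height with a push of 6.6 N. The last top view shows it lying flat and centred on the mat.
- **Cap:** I gripped it at 30 N and turned it clockwise about 2.04 rad, until the wrist torque jumped from about 0.1 to about 1 N m. After that the fingers slipped about 18° on the cap, which confirmed it was at its stop.
- **Back-off:** I turned it back with no slip seen. The wrist moved 1.587 rad, and the cap's white line kept the same angle in the fingers, so the cap should stand about 1.58 rad off its stop. The fingers are still closed on it, with a 47.5 mm gap.

- **Side force:** about 7–8 N of side force remained on the gripper at the end, because the jaws are slightly off-centre on the cap. I left it, since nothing was moving.
- **Bystanders:** none was touched as far as I saw, but I did not measure each one again at the end.
- **Picture count:** I viewed 11 pictures, more than the 8 planned but under the limit of 12.

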